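# Bin the broken sash bits in the latched scrap caddy

## Task

Clear the three broken-off painted bits off the old window sash and out of its openings into the scrap caddy. Its lid is latched: squeeze the two red side buttons together and lift it straight off, lay it flat, right way up, on the spare newspaper sheet beside the caddy and leave it off. Leave the clean pine patch, the tools and the hardware where they are.

Things in the scene. Friction and masses are not known exactly. Their poses are not given: they have to be found in the camera images.
- caddy: Open-topped dark grey plastic tub with plain yellow end labels, 180 (own x) x 150 (own y) x 125 mm high; walls and floor 6 mm thick, so the inside is 168 x 138 mm. Fixed to the bench. Origin: centre of its underside, on the bench. Its two long walls (+y and -y) have a latch slot near the rim. Starts shut by the lid.
- caddy_mouth (a point): Centre of the caddy's mouth, level with the rim (125 mm above its origin); axes as the caddy's.
- lid: Loose yellow lid of the caddy, about 310 g: plate 190 (own x) x 160 (own y) x 5 mm, a 22 mm deep skirt below it that drops inside the tub with 2.5 mm play, and a raised grip housing (60 x 36 mm, 50 mm high) in the middle of its top. Origin: centre of the skirt's underside, own z up: 103 mm above the caddy's origin when shut, 0 when lying on the bench. Axes as the caddy's when shut.
- lid_grip (a point): Midpoint between the lid's two red squeeze buttons, 57 mm above the lid's origin (30 mm above its plate); axes as the lid's. The buttons face own +y and -y, each 34 mm wide (own x) and 28 mm high, faces 58 mm apart at rest, 38 mm fully pressed. Nothing stands beside or above them: gripping across them squeezes both and holds the lid; it then lifts straight up, clear of the tub after 25 mm.
- button_l (a joint): Travel of the lid's +y button in m: 0 out (its red bolt sits in the slot of the caddy's wall and the lid cannot lift), 0.010 fully in; the bolt is free beyond about 0.008. Spring: 4 N to start, 11 N fully in.
- button_r (a joint): The same for the button on the lid's -y side.
- lid_sheet: Spare newspaper sheet lying flat on the bare bench on the robot's right, beside the caddy, 400 (own x) x 300 (own y) mm, paper-thin, fixed; the lid is to be laid on it. Origin: its centre.
- sash: Old two-light window sash with flaking grey-green paint, lying flat on newspapers, fixed: 340 (own x) x 460 (own y) x 34 mm high. Origin: centre of its underside. Its two long members along own y are 58 mm wide, centred at own x = -141 and +141 mm; its two openings are 224 (x) x 173 (y) mm, centred at own y = -98 and +98 mm, the bench at their bottom.
- bead_bit: Waste: broken length of old dark brown glazing bead with flaking white and grey-green paint on top, 78 (own x) x 26 (own y) x 23 mm high, about 30 g; the lower 15 mm are 26 mm wide, the top 8 mm 18 mm wide. Lies on top of the sash's long member nearest the robot. Origin: centre of its underside.
- rot_bit: Waste: rotted, dark brown broken lump with a painted patch on top, 64 (own x) x 36 (own y) x 30 mm high (20 mm at its +x end), about 45 g. Lies on the bench in one of the sash's two openings. Origin: centre of its underside.
- tenon_bit: Waste: broken painted rail end with a bare tenon stub, 65 (own x, from -32 to +33 mm) x 40 (own y) x 30 mm high (the stub, from +8 to +33 mm, spans heights 8 to 22 mm), about 50 g. Lies on the bench in the other opening. Origin: centre of its underside.
- pine_patch: To be kept: clean, pale, unpainted new pine repair block, 76 (own x) x 28 (own y) x 22 mm high; lies on top of the same sash member as the bead bit. Origin: centre of its underside.
- hinge: To be left: brass butt hinge lying open, 65 x 54 x 9 mm, on top of the sash's long member farthest from the robot. Origin: centre of its underside.
- scraper: To be left: paint scraper with wooden grip, 203 mm long, up to 50 mm wide and 20 mm high, on the bench in front of the caddy, near the robot. Origin: where grip and blade meet, at its underside.
- brush: To be left: paintbrush with red handle, 200 x 42 x 20 mm, on the bench behind the caddy. Origin: centre of its underside.
- wax_tin: To be left: round red wax tin with a brass lid, 87 mm across, 48 mm high, behind the caddy. Origin: centre of its underside.
- screw_jar: To be left: glass jar with a steel cap, 62 mm across, 85 mm high, behind and to the right of the caddy. Origin: centre of its underside.

How it is judged (in metres and radians):
At the end, for the whole second after the job is handed in: The three painted bits lie at rest in the caddy, at least 25 mm below its rim; the lid lies flat (0.1 rad), right way up, at rest on the bench, its centre within 150 mm along and 100 mm across of the spare sheet's centre; patch, tools and hardware are within 30 mm of their starts (x of bead_bit in the frame of caddy between -0.084 and 0.084 m and y of bead_bit in the frame of caddy between -0.069 and 0.069 m and z of each of bead_bit, rot_bit, tenon_bit in the frame of caddy below 0.1 m and linear speed of each of bead_bit, rot_bit, tenon_bit, lid below 0.02 m/s and x of rot_bit in the frame of caddy between -0.084 and 0.084 m and y of rot_bit in the frame of caddy between -0.069 and 0.069 m and x of tenon_bit in the frame of caddy between -0.084 and 0.084 m and y of tenon_bit in the frame of caddy between -0.069 and 0.069 m and x of lid in the frame of lid_sheet between -0.15 and 0.15 m and y of lid in the frame of lid_sheet between -0.1 and 0.1 m and height (world z) of lid below 0.01 m and angle between lid's own z axis and vertical below 0.1 rad and distance of each of pine_patch, hinge, scraper, brush, wax_tin, screw_jar from where it was at the start of the episode below 0.03 m); the robot touches nothing.
It fails at once if the pine patch, a tool or a piece of hardware is moved more than 30 mm (distance of any of pine_patch, hinge, scraper, brush, wax_tin, screw_jar from where it was at the start of the episode above 0.03 m).
It also fails if it takes over 72 s, if anything falls off the work surface, if the arm or the gripper's body presses on something with over 40 N, if the wrist force passes 120 N, or if a joint passes its speed limit or range.

## Robot

A 6-joint arm with a two-finger parallel gripper is mounted at the origin on the work surface. World frame = base frame: x ahead of the robot, y to its left, z up, the work surface at z = 0. Lengths are in mm, angles in rad, forces in N, time in s.
With the tool pointing down it reaches from about 275 to 825 mm from the base axis. Payload 4.9 kg.
Tool frame: the origin (TCP) lies at the very end of the fingers, on their centre line; the grasp point (between the pads) lies 19 mm behind it; z points along the fingers, y is the direction in which the jaws open and shut (so a half turn about z gives the same grasp; the last joint's range is limited). The gripper opens to 85 mm and grips with 20 to 120 N. Pads are 22 mm wide; open, the fingers measure 114 mm over their backs; the gripper's body (76 mm by 85 mm) begins 54 mm behind the grasp point. The pads swing forward as they close: fully open they stand 13 mm farther back than shut.
Start: joints at [1.186, 0.326, -0.193, 1.052, 0, 1.437], TCP at [136.492, 532.812, 231.281] pointing down, gripper open.
Joint ranges: [-2.65, 2.65], [-0.97, 1.79], [-1.3, 1.35], [-1.93, 2.1], [-1.47, 1.37], [-3.14, 3.14]. Speed limits (rad/s): [2.57, 2.57, 3.14, 3.14, 3.14, 3.14].

## Interface

Orientations are given as [roll, pitch, yaw] about the fixed x, y, z axes, in that order (R = Rz(yaw) Ry(pitch) Rx(roll)).
In Python, from bench import bot, solve_ik, imaging gives the robot as it stands. Calls block until the motion is done:
- bot.move_ptp(position, orientation): joint-space move of the TCP to a pose.
- bot.movel(position, rot=None, max_speed=150, threshold=None): straight line of the TCP; rot=None keeps the orientation; max_speed is the mean speed in mm/s. With threshold (N) it stops when the force on the tool has changed by that much, and returns True; else False.
- bot.move_j(angles): joint-space move.
- bot.grip(opening, effort=None): opening from 0.0 (shut) to 1.0 (fully open); effort is the grip in N (None keeps the last); returns when the fingers have stopped.
- bot.dwell(seconds).
- solve_ik(position, orientation): joint angles nearest the present ones, or None.
- bot.get_state(): the state.
- imaging.capture(name): name is "side" or "top" or "wrist"; returns the picture (400x640x3 uint8, blue, green, red); there is no depth.
- imaging.camera_model(name): a dict with "K" (3x3 intrinsics, pixels), "position" and "rotation" of the camera in the world. Camera axes: x right, y up, looking along -z (the intrinsics and any distortion apply to the point x, -y, -z); pixel columns grow to the right and rows downward; lengths in mm; the calibration is good to about 2 mm. A picture is of the moment at which its call begins: read the wrist's pose just before it. camera_model takes no time and is no camera call; for the wrist camera it gives the pose at the moment of the call.
A pose or a line that the arm cannot do raises bot.IKError and nothing moves.
- bot.sign_off(): hands the job in, once; it reports no verdict.
The state is a dict: "t": time; "qpos": joint angles; "joint_velocities": joint speeds; "effort": joint torques, N m; "tcp_pos": TCP position; "orientation": TCP orientation; "contact_force": force on the tool from outside, world axes, zero at the start; "wrist_torque": the same for the moment, N m; "opening": opening from 0.0 (shut) to 1.0 (fully open).
Only numpy, scipy, OpenCV 4.12 (cv2) and the standard library are available. Lean on these libraries where they do the work, as an engineer would, in place of code of your own. Each camera call takes 0.05 s, during which the arm holds its last target. There are 200 camera calls.

## Working session

There is one attempt and no reset: what is moved stays moved. The work goes in short steps, each a Python script; the robot and the scene stay as the last script left them, time stands still between calls to the robot, and variables do not carry over. Pictures are saved under pics/ and viewed, about 8 in all and at most 12, crops included, and the job is handed in when it is done.

```bash
mkdir -p pics; ls
python3 - <<'E'
from bench import bot, imaging
import cv2
for n in ("top","side"):
    cv2.imwrite(f"pics/{n}0.png",imaging.capture(n)); m=imaging.camera_model(n); print(n,m)
s=bot.get_state();print(s['t'],s['orientation'],s['opening'])
E
```

```text
pics
top {'K': array([[367.95177573,   0.        , 319.39071077],
       [  0.        , 367.95177573, 201.64923098],
       [  0.        ,   0.        ,   1.        ]]), 'position': array([ 455.25059522,  -21.36486152, 1109.35339836]), 'rotation': array([ 0.12243022,  0.0110987 , -1.55659479])}
side {'K': array([[390.38991917,   0.        , 318.50020873],
       [  0.        , 390.38991917, 198.9826594 ],
       [  0.        ,   0.        ,   1.        ]]), 'position': array([471.91451383, 664.20556043, 829.34319377]), 'rotation': array([ 0.7658328 ,  0.01892114, -3.01200579])}
0.1 [-3.14005773e+00 -2.13360078e-04  2.89077504e+00] 1.0012196723658162
```

View pics/top0.png

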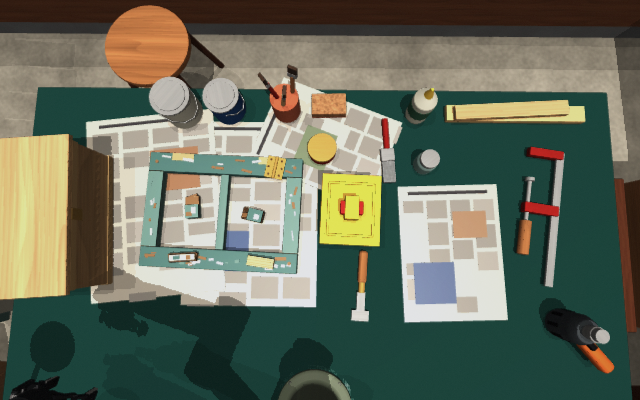

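View pics/side0.png

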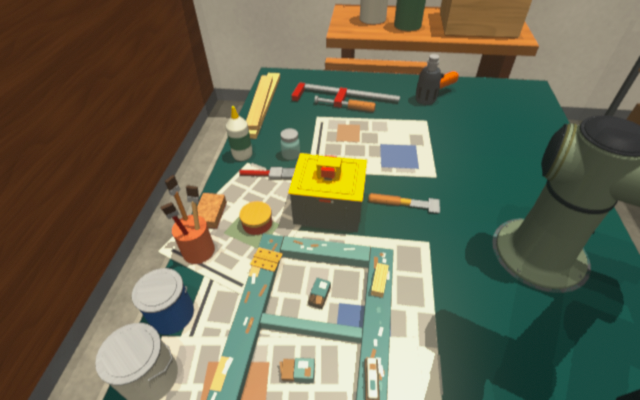

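Top view: the lid is at (350,208) with its red buttons and the spare sheet at (452,253). The bead is at (183,257), the patch at (260,262), the bits at (193,207) and (253,213), and the hinge at (275,166). I'll zoom in on the sash and measure.

```bash
cat > h.py <<'E'
import numpy as np, cv2
from scipy.spatial.transform import Rotation as R
from bench import bot, solve_ik, imaging
def ray(m,u,v,z):
    K=m['K']; d=np.array([(u-K[0,2])/K[0,0],-(v-K[1,2])/K[1,1],-1.])
    d=R.from_euler('xyz',m['rotation']).as_matrix()@d; p=np.array(m['position'])
    return (p+d*(z-p[2])/d[2])
def poly(m,pts,z): return np.array([ray(m,u,v,z)[:2] for u,v in pts],np.float32)
def rect(m,c,z):
    """min-area rectangle in world mm of a pixel contour at height z: centre, long, short, long-axis yaw"""
    (c,(w,h),a)=cv2.minAreaRect(poly(m,c.reshape(-1,2),z))
    if w<h: w,h,a=h,w,a+90
    return np.round(c,1),round(w,1),round(h,1),round((a+90)%180-90,1)
def blobs(mask,amin):
    cs,_=cv2.findContours(mask.astype(np.uint8),cv2.RETR_EXTERNAL,cv2.CHAIN_APPROX_NONE)
    return sorted([c for c in cs if cv2.contourArea(c)>amin],key=cv2.contourArea,reverse=True)
E
python3 - <<'E'
from h import *
im=cv2.imread("pics/top0.png"); m=imaging.camera_model("top")
cv2.imwrite("pics/crop1.png",cv2.resize(im[145:280,135:310],None,fx=4.5,fy=4.4,interpolation=cv2.INTER_CUBIC)[:600,:800])
hsv=cv2.cvtColor(im,cv2.COLOR_BGR2HSV); H,S,V=cv2.split(hsv)
for c in blobs((H>22)&(H<36)&(S>150)&(V>120),500)[:2]: print("lid",rect(m,c,130),cv2.boundingRect(c))
red=((H<8)|(H>172))&(S>150)&(V>90); red[:, :320]=0; red[:,380:]=0; red[:180]=0;red[235:]=0
for c in blobs(red,5): print("red",rect(m,c,154),cv2.boundingRect(c))
print("sheet",poly(m,[(399,187),(495,184),(507,319),(405,322)],0))
print("sash",poly(m,[(150,152),(302,158),(297,272),(139,266)],34))
print("bits",poly(m,[(183,257),(260,262)],55),poly(m,[(193,207),(253,213)],30))
E
```

```text
lid (array([557. , -91.9]), 189.1, 159.1, -2.2) (319, 173, 63, 73)
red (array([559.4, -68.3]), 31.6, 10.4, 0.3) (340, 201, 5, 13)
red (array([ 557.4, -116.5]), 31.6, 7.8, 0.0) (359, 202, 4, 13)
sheet [[ 639.6285  -248.91504]
 [ 652.4687  -540.11566]
 [ 254.8718  -557.4036 ]
 [ 241.57657 -261.51   ]]
sash [[731.416    504.4832  ]
 [718.2075    46.31291 ]
 [382.5199    54.011997]
 [392.788    512.5928  ]]
bits [[421.10873 378.13507]
 [410.27475 158.10913]] [[567.11395 366.60883]
 [551.6313  187.90065]]
```

View pics/crop1.png

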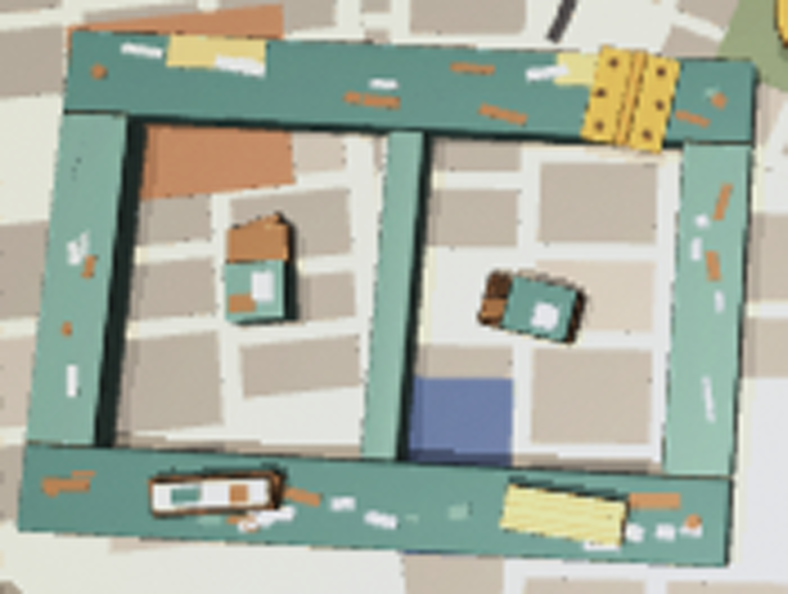

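The lid measures 189x159 mm at (557,-92) with yaw -2.2°, which matches the spec, and the sheet centre is about (447,-402). The crop shows the tenon bit (stub up, towards +x) in the left opening and the rot bit in the right one. The bead lies towards +y and the pale patch towards -y on the near member. Next I'll go above the lid and check it with the wrist camera.

Run:
```python
from h import *
for nm,p,a in [("lid",(557,-92,250),-2.2),("sheet",(447,-402,250),1.8),("bead",(421,378,200),87),("rot",(552,188,200),75),("tenon",(567,366,200),0)]:
    for k in (a,a+180):
        q=solve_ik(p,[np.pi,0,np.radians(k)]); print(nm,k,None if q is None else np.round(q,2))
bot.move_ptp([557,-92,260],[np.pi,0,np.radians(177.8)])
m=imaging.camera_model("wrist"); im=imaging.capture("wrist"); cv2.imwrite("pics/w1.png",im)
H,S,V=cv2.split(cv2.cvtColor(im,cv2.COLOR_BGR2HSV))
for c in blobs(((H<8)|(H>172))&(S>150)&(V>70),60): print(rect(m,c,160),cv2.boundingRect(c))
s=bot.get_state();print(s['t'],s['tcp_pos'],s['orientation'])
```

```text
lid -2.2 [-0.29  0.34 -0.12  1.11  0.    2.89]
lid 177.8 [-0.29  0.34 -0.12  1.11  0.   -0.26]
sheet 1.8 [-0.86  0.41 -0.02  1.14  0.    2.25]
sheet 181.8 [-0.86  0.41 -0.02  1.14  0.   -0.89]
bead 87 [ 0.6   0.38 -0.2   0.99  0.    2.22]
bead 267 [ 0.6   0.38 -0.2   0.99  0.   -0.92]
rot 75 [ 0.2   0.41 -0.15  1.01  0.    2.03]
rot 255 [ 0.2   0.41 -0.15  1.01  0.   -1.11]
tenon 0 [ 0.46  0.58  0.13  1.12  0.   -2.68]
tenon 180 [0.46 0.58 0.13 1.12 0.   0.46]
(array([ 556.6, -116.3]), 39.1, 9.6, -3.4) (281, 176, 12, 44)
(array([ 684.4, -160.7]), 58.5, 10.2, 3.9) (241, 297, 18, 50)
(array([558. , -66.9]), 38.2, 9.6, -0.8) (338, 176, 12, 43)
2.8083 [557.08208275 -91.17147297 260.02001661] [3.14143421e+00 2.41062064e-05 3.10448512e+00]
```

View pics/w1.png

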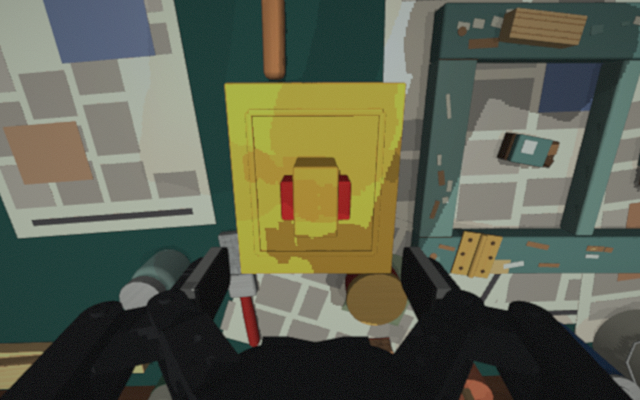

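The wrist view agrees: the red buttons are at (287,198) and (344,197), with their midpoint at (557.3,-91.6). Grip and lift.

Run:
```python
from h import *
def st(l): s=bot.get_state(); print(l,round(s['t'],1),np.round(s['tcp_pos'],1),np.round(s['contact_force'],1),round(s['opening'],3))
print(bot.movel([557.3,-91.7,142],max_speed=120,threshold=15)); st("down")
bot.grip(0.2,70); st("grip")
bot.movel([557.3,-91.7,152],max_speed=40,threshold=25); st("lift10")
bot.movel([557.3,-91.7,260],max_speed=120,threshold=25); st("lift")
cv2.imwrite("pics/s2.png",imaging.capture("side"))
```

```text
False
down 3.9 [557.9 -91.8 142.7] [-0.3  0.9  0.5] 1.0
grip 4.5 [558.6 -91.6 144.2] [-1.2  1.9 11.1] 0.408
lift10 4.9 [557.1 -91.7 151.8] [ 0.4 -0.1 -2.6] 0.41
lift 5.9 [556.7 -91.5 259.1] [ 0.  -0.3 -3.3] 0.414
```

View pics/s2.png

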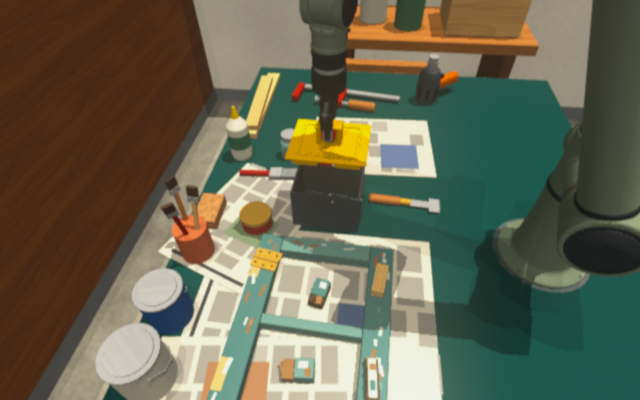

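The lid is off and held; the wrist force of -3.3 N matches 310 g. Lay it on the sheet, then look over the sash with the wrist camera.

Run:
```python
from h import *
def st(l): s=bot.get_state(); print(l,round(s['t'],1),np.round(s['tcp_pos'],1),np.round(s['contact_force'],1),round(s['opening'],3))
o=[np.pi,0,np.radians(181.8)]
bot.move_ptp([447,-400,230],o); st("over")
bot.movel([447,-400,60],max_speed=150); st("near")
print(bot.movel([447,-400,37],max_speed=30,threshold=5)); st("touch")
bot.grip(1.0); st("open")
bot.movel([447,-400,200],max_speed=200); st("up")
bot.move_ptp([480,277,330],[np.pi,0,np.radians(180)]); st("sash")
m=imaging.camera_model("wrist"); im=imaging.capture("wrist"); cv2.imwrite("pics/w2.png",im); np.save("w2.npy",m,allow_pickle=True)
cv2.imwrite("pics/t2.png",imaging.capture("top"))
print(poly(m,[(0,0),(639,0),(639,250),(0,250)],34))
```

```text
over 7.2 [ 447.6 -399.   230. ] [-0.  -0.6 -3.8] 0.413
near 8.5 [ 447.7 -400.6   61. ] [-0.3 -0.3 -3.1] 0.41
True
touch 9.1 [ 446.8 -399.8   41.3] [-0.8  1.2  4.4] 0.411
open 9.7 [ 446.1 -399.    40.3] [-0.2  0.3 -0. ] 1.0
up 10.6 [ 446.4 -399.4  198.8] [-0.3  0.3  0.1] 0.999
sash 13.1 [480.4 276.3 329.8] [-0.5  0.3 -0.6] 0.998
[[ 271.8487  -132.89975]
 [ 272.28738  697.8623 ]
 [ 632.56805  813.55035]
 [ 630.995   -245.54329]]
```

View pics/w2.png

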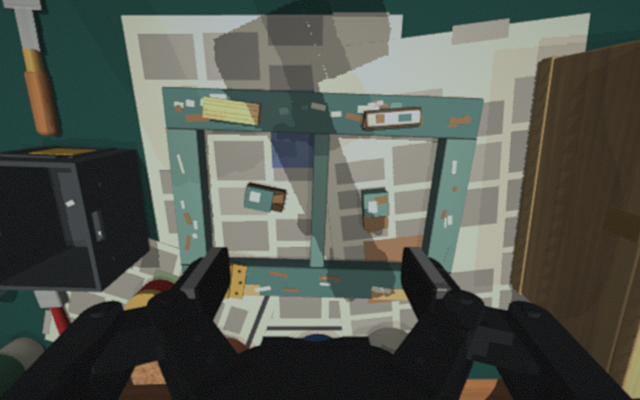

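View pics/t2.png

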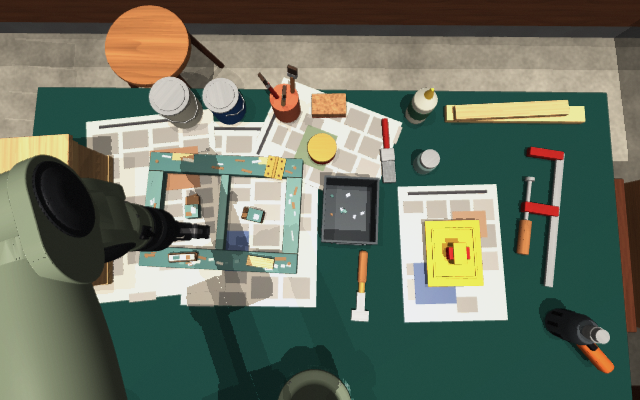

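The lid lies flat inside the sheet. The caddy is open and in place, and the wooden box is well off to +y. Wrist view: bead (392,118), tenon body (376,204), rot bit (265,197), patch (230,110). I'll compute positions from both views.

Run:
```python
from h import *
m=imaging.camera_model("top"); w=np.load("w2.npy",allow_pickle=True).item()
def top(pts,z):
    c=np.array([(135+x/4.5,145+y/4.4) for x,y in pts],np.float32); return rect(m,c,z)
print("bead top",top([(155,483),(272,477),(275,508),(153,515)],57))
print("rot top",top([(485,272),(583,288),(575,343),(480,325)],28))
print("tenon body",top([(226,263),(287,262),(287,322),(225,322)],30),"all",top([(226,225),(287,215),(287,322),(225,322)],26))
print("patch",top([(507,484),(627,500),(624,546),(501,528)],56))
im=cv2.imread("pics/w2.png"); H,S,V=cv2.split(cv2.cvtColor(im,cv2.COLOR_BGR2HSV))
paper=(V>95)&(S<70)   # bits stand out from paper inside the openings
for nm,(x0,y0,x1,y1),z in [("rot",(236,172,300,222),28),("ten",(345,178,405,240),28)]:
    k=np.zeros(H.shape,bool); k[y0:y1,x0:x1]=~paper[y0:y1,x0:x1]&((S[y0:y1,x0:x1]>75)|(V[y0:y1,x0:x1]<80))
    for c in blobs(k,80)[:1]: print(nm,rect(w,c,z),cv2.boundingRect(c))
c=np.array([(362,109),(421,107),(422,127),(362,130)],np.float32); print("bead w",rect(w,c,50))
print("bead pt w",ray(w,392,118,57))
cv2.imwrite("pics/w2c.png",cv2.resize(im[85:245,230:440],None,fx=3.8,fy=3.7,interpolation=cv2.INTER_CUBIC))
```

```text
bead top (array([419.4, 378.7]), 77.2, 20.4, -85.8)
rot top (array([546.3, 188.8]), 67.4, 37.2, 81.3)
tenon body (array([553.8, 368.9]), 41.3, 40.5, -88.3) all (array([569.7, 371.4]), 72.8, 40.9, 3.1)
patch (array([410.3, 156.1]), 79.1, 29.1, 83.2)
rot (array([541.3, 196.7]), 59.9, 36.3, 77.3) (247, 183, 39, 28)
ten (array([564.6, 369.9]), 73.2, 41.5, 7.7) (361, 189, 27, 44)
bead w (array([420. , 383.7]), 84.4, 28.4, -87.3)
bead pt w [419.67392148 381.61959297  57.        ]
```

View pics/w2c.png

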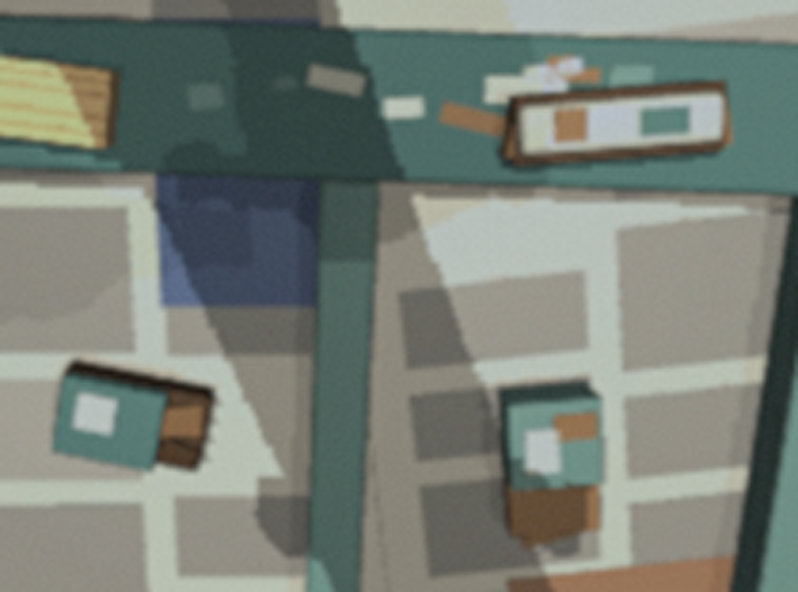

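Both views agree to a few mm. Rot is at (546,190) with its axis at 79°, the tenon body at (554,369) at about 4°, and the bead at (419.5,380) at about -86.5°. Pick them in turn, checking the jaw opening each time.

```bash
cat > pick.py <<'E'
from h import *
def st(l): s=bot.get_state(); print(l,round(s['t'],1),np.round(s['tcp_pos'],1),np.round(s['contact_force'],1),round(s['opening'],3)); return s
def pick(nm,x,y,z,yaw,width,dx,dyaw):
    o=[np.pi,0,np.radians(yaw)]
    bot.grip(0.8,40)
    bot.move_ptp([x,y,z+130],o)
    bot.movel([x,y,z],max_speed=130,threshold=12); st(nm+" down")
    bot.grip(0.0,40); s=st(nm+" grip")
    bot.movel([x,y,230],max_speed=200); s=st(nm+" up")
    if s['opening']*85<width-12: raise SystemExit("missed "+nm)
    od=[np.pi,0,np.radians(dyaw)]; a=np.radians(-2.2); c=np.array([557.3+dx*np.cos(a),-91.7+dx*np.sin(a)])
    bot.move_ptp([*c,230],od)
    s=st(nm+" over")
    if s['opening']*85<width-12: raise SystemExit("lost "+nm)
    bot.movel([*c,75],max_speed=180,threshold=15); st(nm+" in")
    bot.grip(0.65); bot.movel([*c,230],max_speed=220); st(nm+" out")
E
python3 - <<'E'
from pick import *
pick("rot",546,190,5,259,36,30,267.8)
pick("tenon",556,369,5,184,40,0,177.8)
E
```

```text
rot down 16.0 [546.7 190.2   5.8] [ 0.6  0.4 -0. ] 0.799
rot grip 16.4 [546.7 190.2   5.9] [-0.1  0.7  6.1] 0.414
rot up 17.7 [545.2 189.8 228.7] [0.1 0.4 0.4] 0.416
rot over 18.8 [587.  -91.8 229.6] [0.7 0.6 0.4] 0.409
rot in 19.8 [588.2 -92.7  76.1] [ 0.  -0.3 -0. ] 0.412
rot out 21.0 [586.8 -92.7 228.9] [ 0.  -0.  -0.2] 0.65
tenon down 24.3 [556.8 369.4   6. ] [ 0.4 -0.3  0.5] 0.8
tenon grip 24.7 [556.8 369.4   6.1] [-0.5  1.1  4.4] 0.458
tenon up 26.0 [555.3 368.6 228.5] [-0.  -0.1 -0.7] 0.462
tenon over 27.7 [557.6 -90.8 230. ] [-0.8 -0.8 -1.7] 0.458
tenon in 28.7 [558.2 -91.7  75.9] [-0.   0.1 -0.3] 0.464
tenon out 29.8 [556.6 -91.5 229. ] [-0.7  0.7 -0.8] 0.652
```

Run:
```python
from pick import *
pick("bead",419.5,380,38,273.5,26,-30,267.8)
bot.move_ptp([400,-200,330],[np.pi,0,np.radians(177.8)]); bot.dwell(0.3); st("clear")
a=imaging.capture("top"); cv2.imwrite("pics/t3.png",np.hstack([cv2.resize(a[140:300,130:330],(440,352)),cv2.resize(a[150:330,310:520],(360,352))]))
b=cv2.imread("pics/top0.png"); d=cv2.absdiff(a,b).max(2)
m=imaging.camera_model("top"); H,S,V=cv2.split(cv2.cvtColor(a,cv2.COLOR_BGR2HSV))
for c in blobs((H>22)&(H<36)&(S>150)&(V>100),500)[:2]: print("lid",rect(m,c,27),cv2.boundingRect(c))
```

```text
bead down 33.1 [420.1 380.4  38.7] [0.1 0.4 0.6] 0.802
bead grip 33.5 [420.  380.4  38.7] [-1.2 -1.1  5.7] 0.291
bead up 34.6 [418.8 379.5 228.7] [-0.5  0.  -0. ] 0.287
bead over 36.4 [527.4 -89.7 229.9] [-0.2 -0.5 -0.4] 0.286
bead in 37.4 [528.1 -90.6  75.9] [0.2 0.  1. ] 0.289
bead out 38.7 [526.5 -90.3 228.8] [-0.9 -0.2 -0.1] 0.651
clear 40.1 [ 400.2 -199.7  329.6] [-0.3  0.  -0.3] 0.65
lid (array([ 481.1, -397.4]), 159.1, 115.4, -88.2) (425, 220, 56, 41)
```

View pics/t3.png

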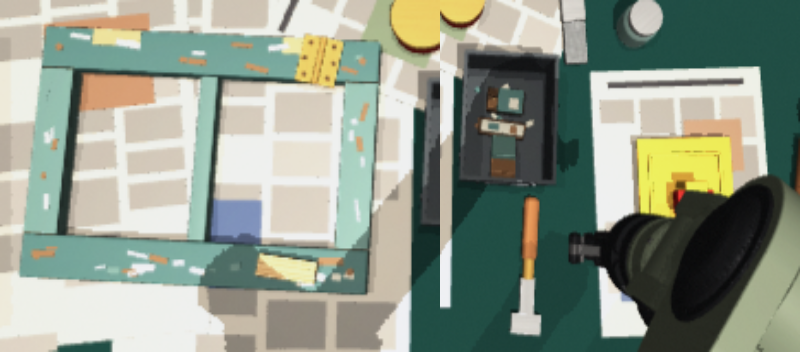

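The sash is clear. All three bits are inside the caddy, and the patch, hinge and scraper look unmoved. The arm hides part of the lid here, so I'll measure the lid from the earlier picture and hand in.

Run:
```python
from h import *
m=imaging.camera_model("top"); a=cv2.imread("pics/t2.png")
H,S,V=cv2.split(cv2.cvtColor(a,cv2.COLOR_BGR2HSV))
for c in blobs((H>22)&(H<36)&(S>150)&(V>100),500)[:1]: print("lid",rect(m,c,27))
bot.dwell(0.5); print(bot.sign_off(),bot.get_state()['t'])
```

```text
lid (array([ 444.6, -398.5]), 188.5, 159.0, 1.8)
the job is handed in; nothing more can be done
the job is handed in; nothing more can be done
```

The job is done and handed in about 41 s into the run. The lid is off and lying on the spare sheet, and all three painted bits are in the caddy.

- **Lid:** I unlatched it by squeezing both buttons, lifted it straight off and laid it on the sheet. The overhead view, taken just after placing it, put its centre at (445, -398) mm. The sheet's centre is about (447, -402) mm. It measured 188.5 x 159 mm at plate height (27 mm), which fits it lying flat and right way up.
- **Bits:** Each grip closed to about the bit's known width (35, 39 and 25 mm), and each bit was still held when it reached the caddy. The last overhead view shows all three inside the caddy and the sash and its openings clear.
- **Things to leave:** The patch, hinge, scraper, wax tin and jar looked unmoved in that last picture, judged by eye and not measured. The brush was only partly in view. No unexpected contact forces showed at the points I read.
- **Not fully checked:** The arm hid part of the lid in the last picture, and that measurement (159 x 115 mm) is invalid. I relied on the earlier, unobstructed one; the arm did not go near the lid until I parked it above it at the end. I did not measure how deep the bits lie. Since they sit on the caddy floor or on each other, they should be well below the 25 mm limit.

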